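Close the canister, then hold up its outer lid

ROBOT

A 6-joint arm with a two-finger parallel gripper is mounted at the origin on the work surface. World frame = base frame: x ahead of the robot, y to its left, z up, the work surface at z = 0. Lengths are in mm, angles in degrees, forces in N, time in s.
With the tool pointing down it reaches from about 300 to 850 mm from the base axis. Payload 4.2 kg.
Tool frame: the origin (TCP) lies between the finger pads; the fingertips stand ahead of it and the grasp point (between the pads) lies 3 mm ahead of it (nose_length is the z of the fingertips in the tool frame, in mm); z points along the fingers, y is the line along which they close (so a half turn about z gives the same grasp; the last joint's range is limited). The gripper opens to 91 mm and grips with 3 to 60 N. Pads are 32 mm wide; open, the fingers measure 118 mm over their backs; the gripper's body (76 mm by 178 mm) begins 60 mm behind the grasp point.
Start: joints at [75.802, 18.312, 89.639, -0, 72.044, -1.146], TCP at [129.856, 560.159, 235.976] pointing down, gripper open.
Joint ranges: [-177.97, 177.97], [-48.28, 115.42], [12.27, 149.76], [-77.06, 257.06], [2.81, 150.46], [-146.56, 146.56]. Speed limits (degrees/s): [147.25, 147.25, 180, 180, 180, 180].

INTERFACE

Orientations are given as [roll, pitch, yaw] about the fixed x, y, z axes, in that order (R = Rz(yaw) Ry(pitch) Rx(roll)).
In Python, from workcell import state, grab_frame, camera_params, job_done, nose_length gives the robot as it stands.
- The arm moves only by the tool step_arm, never from a script. Its argument "plan" is a list that holds one entry, the list of rows, each a list of 5 numbers: the shift along the tool's x, y, z in cm, then the turn about the tool's z in rad, then the opening, from 0 (shut) to 1 (fully open). In form: [[[x, y, z, turn, gripper], ...]]. A call has 1 to 20 rows; each row is the pose to reach, as a shift and turn from the pose commanded when the call began, along the tool's axes at that moment; what a row does not reach only later rows make up. A row lasts 1/8 s, in which the tool goes at most 62.5 mm and 10.7 degrees, less where a joint would pass 70% of its speed; a pose out of reach is approached as far as the arm can. A call with a gripper value outside its range is refused whole. The fingers move at their own pace and stop on an object; "newtons" is the grip in N (left out, the last holds). Time passes only in rows, so rows that repeat a pose let the fingers close. It gives the time, the measured TCP pose, the force, the opening and the grip force at its end, in the units of the state.
- state(): the state, without advancing time (a new reading comes with each control period).
- grab_frame(name): name is "side" or "top" or "wrist"; returns the picture (420x560x3 uint8, blue, green, red); there is no depth.
- camera_params(name): a dict with "camera_matrix" (3x3 intrinsics, pixels), "R" (3x3) and "t" (3): a world point X has camera coordinates R X + t; the wrist camera has in their place "mount" (4x4, takes a point from camera to tool coordinates, whose origin is the TCP and whose axes are the flange's). Camera axes: x right, y down, z forward; pixel columns grow to the right and rows downward; lengths in mm; the calibration is good to about 2 mm. A picture is of the moment at which its call begins: read the wrist's pose just before it. camera_params takes no time and is no camera call.
- job_done(): hands the job in; it is judged then, once.
The state is a dict: "time_s": time; "qpos": joint angles; "qvel": joint speeds; "effort": joint torques, N m; "ee_pos": TCP position; "ee_rot": TCP orientation; "force": force on the tool from outside, world axes, zero at the start; "torque": the same for the moment, N m; "gripper_width": finger opening in mm; "gripper_force": force on a finger pad.
Only numpy, scipy, OpenCV 4.12 (cv2) and the standard library are available. Lean on these libraries where they do the work, as an engineer would, in place of code of your own. Each camera call takes 0.05 s, during which the arm holds its last target. There are 200 camera calls.

TASK

Pull the blue carrier by its red peg fully out from under the shelf, then pick up the nested lids by the blue knob, both together, from the parking ring and gently lower them onto the steel canister so that they sit properly, and let go of the knob. Then take the yellow outer lid by its grey collar and lift it alone, straight up, leaving the white inner lid seated and undisturbed, and finish still holding the outer lid level and still above the canister, its lower edge some 5 cm above the top of the blue knob, so that I can renew its label. Do not disturb the other things.

Things in the scene. Friction and masses are not known exactly. Their poses are not given: they have to be found in the camera images.
- bay: Fixed storage bay: low metal shelf over guide rails. Origin on the table, under the canister's axis when the carrier is fully in; z up, -x the direction of pull. The shelf spans x -40 to 140, y -125 to 125 mm (legs at its corners), underside 125 and top 137 mm above the table, with a 50 mm high bin at the rear of its top. Rails (22 mm high) reach from x -270 to 70 mm.
- carrier (a joint): Blue pull-out carrier in the rails, holding the fixed, open steel canister. Value = how far it is pulled out (m): 0 fully under the shelf, 0.14 fully out at its stop. It slides along -x of the bay (towards the robot), needs about 3 N, and stays where it is left.
- pull_peg (a point): Grip point of the carrier's red upright round peg, 115 mm in front of the canister's axis: 18 mm across, its top 20 mm above this point (75 mm above the table); a 28 mm wide foot round its base ends 36 mm below this point. -x is the direction of pull. Fully in, the peg stands 75 mm in front of the shelf's edge.
- canister_mouth (a point): Centre of the round steel canister's mouth, in the plane of its rim, 88 mm above the table. Outside diameter 98 mm, inside 88 mm, 70 mm deep. z is up; -x is the direction of pull. Fully in, the canister is under the shelf; fully out, its axis is 100 mm in front of the shelf's edge.
- parking_mouth (a point): Centre of the rim of the fixed grey parking ring on which the nested lids wait, 45 mm above the table; same diameters as the canister's mouth. It stands left or right of the rails; a yellow bin of pipes (120 x 110 x 60 mm) stands on the other side.
- knob (a point): Grip point on the axis (z, up) of the white INNER lid's blue upright knob, 18 mm across, top 12 mm above. Underside of its 98 mm flange (4 mm thick), which rests on a rim, is 58 mm below; an 81 mm tapered plug goes 10 mm deeper. 0.15 kg. Nested, the knob stands 40 mm out of the outer lid's collar, and lifting it lifts both lids, the outer riding loose on the flange.
- collar (a point): Grip point on the axis (z, up) of the yellow OUTER lid's grey collar, 44 mm outside, 32 mm bore, top 5 mm above. Top of the 112 mm disc is 21 mm, its underside 25 mm, and the lower edge of its skirt (106 mm inside, goes round the rim) 39 mm below. 0.16 kg. Nested, this point is 29 mm below knob; the lid lifts straight off the inner one, with 4 mm play.
- nipple_a: Bystander, to be left alone: dark-grey threaded pipe nipple standing on end, 42 mm across, 75 mm tall. Origin at the centre of its underside.
- nipple_b: Bystander, to be left alone: slim grey pipe nipple standing on end, 34 mm across, 95 mm tall. Origin at the centre of its underside.
- coupling: Bystander, to be left alone: squat dark pipe coupling standing on end, 60 mm across, 50 mm tall. Origin at the centre of its underside.
- bushing: Bystander, to be left alone: white stepped bushing, 48 mm across, 32 mm tall. Origin at the centre of its underside.
- lock_ring: Bystander, to be left alone: flat brass ring, 52 mm across, 14 mm tall. Origin at the centre of its underside.
- compound_jar: Bystander, to be left alone: white jar with a red cap, 64 mm across, 85 mm tall. Origin at the centre of its underside.
- cap_on_shelf: Bystander, to be left alone: grey pipe end cap, 50 mm across, 30 mm tall, standing on top of the low shelf. Origin at the centre of its underside.
Not all that is in view belongs to the job. Leave any green or turquoise look-alike of the part that bears knob alone.

How it is judged (in metres and radians):
On the way, in this order (a step that is already met when the one before it is completed fails the run):
1. the carrier is pulled out to its stop, the lids still parked (value of joint carrier above 0.125 m and horizontal distance between knob and parking_mouth below 0.01 m), for 0.1 s.
2. both lids, nested, are carried clear of the parking ring (z of knob in the frame of parking_mouth above 0.075 m and horizontal distance between collar and knob below 0.009 m and z of knob in the frame of collar between 0.025 and 0.033 m), for 0.1 s.
3. both lids sit nested on the canister and are let go (value of joint carrier above 0.12 m and horizontal distance between knob and canister_mouth below 0.008 m and z of knob in the frame of canister_mouth between 0.054 and 0.0615 m and angle between knob's own z axis and vertical below 0.07 rad and horizontal distance between collar and knob below 0.009 m and z of knob in the frame of collar between 0.025 and 0.033 m and contact force between the fingers and inner_lid below 0.1 N and contact force between the fingers and outer_lid below 0.1 N), for 0.2 s.
At the end, for the whole second after the job is handed in: Carrier 120 mm or more out; inner lid seated on the canister (8 mm off-axis, 4 mm height, 4 deg), touched by nothing else; outer lid gripped, at rest, level within 8 deg, within 50 mm of the canister axis, lower edge 30 to 109 mm above the knob's top (value of joint carrier above 0.12 m and horizontal distance between knob and canister_mouth below 0.008 m and z of knob in the frame of canister_mouth between 0.054 and 0.0615 m and angle between knob's own z axis and vertical below 0.07 rad and contact force between each of the fingers, outer_lid and inner_lid below 0.1 N and contact force between the fingers and outer_lid above 2 N and horizontal distance between collar and canister_mouth below 0.05 m and z of collar in the frame of knob between 0.081 and 0.16 m and angle between collar's own z axis and vertical below 0.15 rad and linear speed of outer_lid below 0.02 m/s and linear speed of inner_lid below 0.01 m/s); the arm keeps its last pose, push and grip.
It fails at once if the outer lid is parted from the inner lid while the inner lid does not sit in the canister (not (z of knob in the frame of collar between 0.017 and 0.041 m) and not (horizontal distance between knob and canister_mouth below 0.008 m and z of knob in the frame of canister_mouth between 0.054 and 0.0615 m and angle between knob's own z axis and vertical below 0.07 rad)).
It fails at once if the lids are slammed or pressed hard onto the canister (contact force between inner_lid and carrier above 60 N).
It fails at once if a bystander is disturbed (distance of any of nipple_a, nipple_b, coupling, bushing, lock_ring, compound_jar, cap_on_shelf from where it was at the start of the episode above 0.03 m).
It also fails if it takes over 72 s, if anything falls off the work surface, if the arm or the gripper's body presses on something with over 40 N, if the wrist force passes 120 N, or if a joint passes its speed limit or range.

## Working session

There is one attempt and no reset: what is moved stays moved. The work goes in short steps, Python scripts to look and compute and a tool call to move; the robot and the scene stay as the last step left them, time stands still between calls to the robot, and variables do not carry over. Pictures are saved under pics/ and viewed, at most 13 in all, crops included, and the job is handed in when it is done.

Besides the shell and the picture viewer there is one more tool, called after "Call:" as name(argument=value, ...), one argument or row to a line, values as JSON. step_arm: Moves the arm, as the interface text tells. Its arguments: {"type":"object","properties":{"plan":{"type":"array","items":{"type":"array","items":{"type":"array","items":{"type":"number"}}}},"newtons":{"type":"number"}},"required":["plan"]}

```bash
mkdir -p pics; python3 - <<'E'
from workcell import *
import cv2,numpy as np
s=state();print(s, nose_length if not callable(nose_length) else nose_length())
a=grab_frame("top");b=grab_frame("side")
cv2.imwrite("pics/top.png",a);cv2.imwrite("pics/side.png",b)
for n in("top","side","wrist"):
  print(n,{k:np.round(v,3).tolist() for k,v in camera_params(n).items() if not isinstance(v,str)})
E
```

```text
{'time_s': 0.0, 'qpos': array([ 7.58028684e+01,  1.83510881e+01,  8.97073260e+01, -6.59408474e-04,
        7.20419878e+01, -1.14649193e+00]), 'qvel': array([-0.00364528, -0.03399079,  0.08460759,  0.0102618 ,  0.00197114,
        0.06335851]), 'effort': array([ 3.16038087e-03, -4.12468064e+01, -2.31972510e+01,  7.31675536e-02,
        4.57328826e-02, -1.60888094e-04]), 'ee_pos': array([129.73599461, 559.69484627, 235.11954472]), 'ee_rot': array([-1.79899606e+02, -1.38211048e-03,  1.66949563e+02]), 'force': array([-0.21088682, -0.45409743,  0.35999368]), 'torque': array([-0.02762707,  0.05330208, -0.04692   ]), 'gripper_force': 0.0, 'gripper_width': 91.07337544417283} 22.0
top {'camera_matrix': [[510.689, 0.0, 281.89], [0.0, 510.689, 206.567], [0.0, 0.0, 1.0]], 'R': [[-0.021, -1.0, 0.005], [-0.978, 0.02, -0.209], [0.209, -0.01, -0.978]], 't': [0.782, 575.699, 1381.091]}
side {'camera_matrix': [[480.562, 0.0, 279.521], [0.0, 480.562, 211.499], [0.0, 0.0, 1.0]], 'R': [[0.775, -0.631, 0.0], [-0.431, -0.529, -0.731], [0.462, 0.567, -0.682]], 't': [-445.445, 312.037, 1087.82]}
wrist {'camera_matrix': [[345.799, 0.0, 282.963], [0.0, 345.799, 211.033], [0.0, 0.0, 1.0]], 'mount': [[0.001, -0.968, -0.25, 69.177], [1.0, 0.001, 0.001, -0.324], [-0.001, -0.25, 0.968, -149.669], [0.0, 0.0, 0.0, 1.0]]}
```

View pics/top.png

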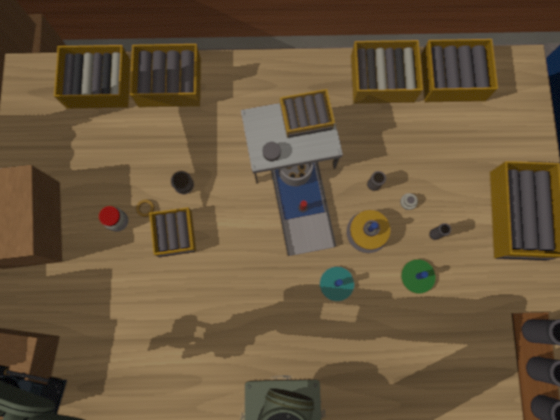

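View pics/side.png

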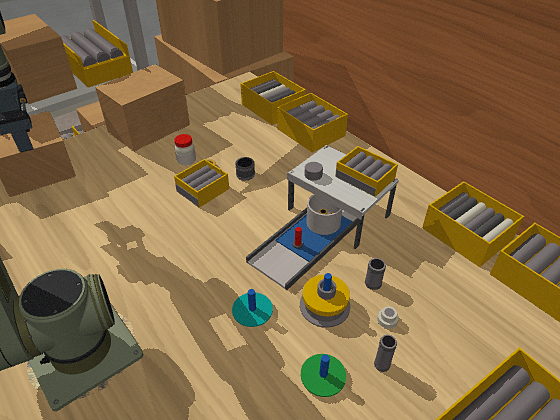

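The top view shows the carrier with its red peg at (304,205) and the shelf at (295,140). There are three knobbed lids:
- yellow on its grey ring, knob near (372,228)
- turquoise at (338,284)
- green at (418,275)

The yellow one, nested on the raised ring beside the rails, fits the description. The side view shows the same things: peg (298,237), yellow lid (327,295).

```bash
cat > h.py <<'E'
from workcell import *
import cv2,numpy as np
from scipy.spatial.transform import Rotation as Ro
def ray(n,p,s=None):
    c=camera_params(n);K=np.array(c["camera_matrix"]);d=np.linalg.inv(K)@[p[0],p[1],1]
    if n=="wrist":
        M=np.array(c["mount"]);R=Ro.from_euler("xyz",s["ee_rot"],degrees=True).as_matrix()
        return R@M[:3,3]+s["ee_pos"],R@M[:3,:3]@d
    R=np.array(c["R"]);return -R.T@np.array(c["t"]),R.T@d
def plane(n,p,z,s=None):
    o,d=ray(n,p,s);return o+d*(z-o[2])/d[2]
def tri(r1,r2):
    A=np.c_[r1[1],-r2[1]];k=np.linalg.lstsq(A,r2[0]-r1[0],rcond=None)[0]
    a=r1[0]+k[0]*r1[1];b=r2[0]+k[1]*r2[1];return (a+b)/2,np.linalg.norm(a-b)
RED=[((0,140,80),(8,255,255)),((172,140,80),(180,255,255))];BLUE=[((105,120,40),(125,255,255))];YEL=[((20,150,90),(30,255,255))]
def blobs(im,rng,box,mn=12):
    h=cv2.cvtColor(im,cv2.COLOR_BGR2HSV);m=sum(cv2.inRange(h,a,b) for a,b in rng)
    k=np.zeros_like(m);x0,y0,x1,y1=box;k[y0:y1,x0:x1]=255
    cs=cv2.findContours(m&k,cv2.RETR_EXTERNAL,cv2.CHAIN_APPROX_NONE)[0]
    return sorted([c[:,0] for c in cs if len(c)>=mn],key=len,reverse=True)
E
python3 - <<'E'
from h import *
t=cv2.imread("pics/top.png");s=cv2.imread("pics/side.png")
def show(l,im,r,b,mn=6):
    for c in blobs(im,r,b,mn)[:3]: print(l,len(c),c.min(0),c.max(0),c.mean(0).round(1),cv2.minAreaRect(c.astype(np.float32)))
    return blobs(im,r,b,mn)[0].mean(0)
a=show("redT",t,RED,(285,190,325,225));b=show("redS",s,RED,(280,220,315,255))
print("peg",tri(ray("top",a),ray("side",b)))
a=show("knT",t,BLUE,(350,205,395,250),4);b=show("knS",s,BLUE,(305,265,345,300),4)
print("knob",tri(ray("top",a),ray("side",b)))
show("yelT",t,YEL,(340,200,400,260));show("yelS",s,YEL,(290,265,360,320))
show("carT",t,BLUE,(265,150,335,230))
o=np.vstack([cv2.resize(t[150:310,240:460],None,fx=3,fy=3,interpolation=cv2.INTER_CUBIC)])
cv2.imwrite("pics/crop.png",o)
E
```

```text
redT 19 [301 201] [306 209] [302.9 204.6] ((303.5, 205.0), (8.0, 5.0), 90.0)
redS 42 [295 227] [301 245] [297.8 236. ] ((298.0, 236.0), (18.0, 6.0), 90.0)
peg (array([581.62907111, -70.83310381,  46.45942141]), np.float64(3.2290272354835565))
knT 14 [371 223] [376 228] [373.6 225.4] ((373.5000305175781, 225.5000457763672), (4.242640495300293, 5.656853675842285), 45.0)
knS 42 [323 273] [331 290] [326.8 281.9] ((326.7705078125, 281.5246276855469), (7.605002403259277, 17.382862091064453), 5.19442892074585)
knob (array([ 508.11254575, -259.29510408,   93.38679123]), np.float64(5.914165060109578))
yelT 109 [351 210] [389 248] [370.1 229.1] ((370.0, 229.0), (38.0, 38.0), 90.0)
yelS 178 [303 274] [349 316] [325.7 293.8] ((325.592041015625, 295.2440185546875), (47.046871185302734, 40.87532424926758), 10.30484676361084)
carT 154 [280 181] [319 216] [296.8 197.7] ((300.52703857421875, 196.66217041015625), (35.67457962036133, 36.66097640991211), 80.53767395019531)
carT 40 [304 207] [321 214] [312.8 210.7] ((312.3641662597656, 210.2754669189453), (4.238636016845703, 17.814559936523438), 79.3803482055664)
```

View pics/crop.png

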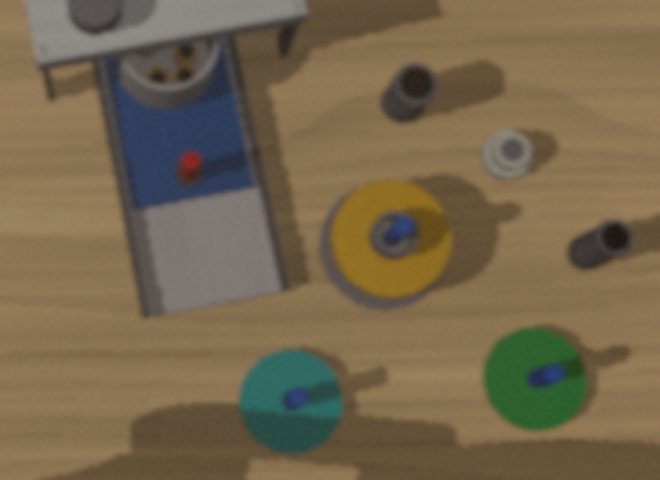

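The crop confirms it: the yellow nested lids sit on a grey ring at crop (392,235), with the collar and a blue knob poking through. The turquoise lid (292,400) and green lid (535,378) lie flat on the table with no ring or collar, so they are decoys.

```bash
python3 - <<'E'
from h import *
A=plane("top",(289.3,255),22);B=plane("top",(334.3,246.7),22)
C=plane("top",(273.5,172),22);D=plane("top",(318,167),22)
print("front corners",A,B,np.linalg.norm(A-B)); v=A-B
print("yaw by front",np.degrees(np.arctan2(v[1],v[0]))-90,"by sides",[np.degrees(np.arctan2(*(p-q)[1::-1])) for p,q in((C,A),(D,B))])
print("lid",plane("top",(370,229),53),"pegtop",plane("side",(298,227.5),75),plane("top",(303.5,202.5),75))
for n,p,z in(("nipA",(377,178),75),("nipB",(444,230),85),("bush",(410,199),32)):print(n,plane("top",p,z))
s=state();R=Ro.from_euler("xyz",s["ee_rot"],degrees=True).as_matrix()
print(R.T@(np.array([580,-70,200])-s["ee_pos"]),s["ee_rot"])
E
```

```text
front corners [442.63801562 -29.68568672  22.        ] [ 463.69994588 -158.71674781   22.        ] 130.73874572199477
yaw by front 9.270713645587506 by sides [np.float64(9.357918858841893), np.float64(9.08716012868176)]
lid [ 507.64630203 -257.95238003   53.        ] pegtop [582.30404932 -67.48501287  75.        ] [582.97116325 -71.86836517  75.        ]
nipA [ 649.78149249 -282.16140171   75.        ]
nipB [ 495.4070665  -455.76397695   85.        ]
bush [ 596.58695024 -382.73170083   32.        ]
[-580.85090807 -511.74602054   36.00746034] [-1.79910396e+02 -1.55175966e-03  1.66948069e+02]
```

Call:
step_arm(
  plan=[
    [[-15, -13, 0, -0.1, 1], [-30, -26, 0, -0.2, 1], [-45, -39, 1, -0.3, 1], [-58, -51, 3.5, -0.388, 1], [-58, -51, 3.5, -0.388, 1], [-58, -51, 3.5, -0.388, 1], [-58, -51, 3.5, -0.388, 1], [-58, -51, 3.5, -0.388, 1], [-58, -51, 3.5, -0.388, 1], [-58, -51, 3.5, -0.388, 1], [-58, -51, 3.5, -0.388, 1], [-58, -51, 3.5, -0.388, 1], [-58, -51, 3.5, -0.388, 1], [-58, -51, 3.5, -0.388, 1], [-58, -51, 3.5, -0.388, 1], [-58, -51, 3.5, -0.388, 1]],
  ],
)

```text
time_s: 2.1
ee_pos: [579.0, -66.2, 201.3]
ee_rot: [180.0, -0.0, -170.7]
force: [0.3, 0.3, -0.7]
gripper_width: 91.4
gripper_force: 0.0
```

```bash
python3 - <<'E'
from h import *
s=state();im=grab_frame("wrist");cv2.imwrite("pics/w1.png",im)
print(s["ee_pos"],s["ee_rot"],s["qpos"])
for c in blobs(im,RED,(0,0,560,420),10):print(c.min(0),c.max(0),c.mean(0))
E
```

```text
[578.97138848 -66.20326101 201.27840055] [ 1.79974968e+02 -1.58260623e-03 -1.70720991e+02] [-7.66663443e+00  2.03490027e+01  9.17498511e+01  2.53447509e-02
  6.79099582e+01 -1.06955176e+02]
[268 191] [287 222] [277.92307692 206.88461538]
```

View pics/w1.png

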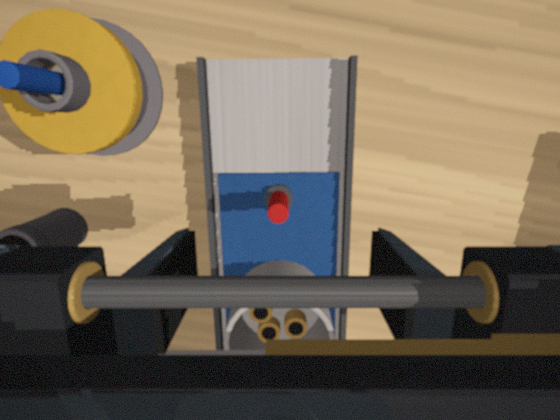

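The wrist view shows the peg top at about (278,212). The rails run vertically in the image, so the yaw is right. The yellow lid is at upper left (70,80).

```bash
python3 - <<'E'
from h import *
s=state();im=cv2.imread("pics/w1.png");R=Ro.from_euler("xyz",s["ee_rot"],degrees=True).as_matrix()
p=plane("wrist",(278,212.5),75,s);print("peg",p)
print("tool shift to grasp z55",R.T@(np.array([p[0],p[1],58])-s["ee_pos"]))
c=[c for c in blobs(im,YEL,(0,0,165,170),40)][0];e=cv2.fitEllipse(cv2.convexHull(c.astype(np.float32)));print(e,plane("wrist",e[0],53,s))
E
```

```text
peg [583.0405984  -70.22045321  75.        ]
tool shift to grasp z55 [ -3.21058235  -4.49502671 143.35041223]
((67.40116882324219, 81.3213119506836), (132.7387237548828, 157.25071716308594), 131.27090454101562) [ 507.86369086 -255.50657444   53.        ]
```

Call:
step_arm(
  plan=[
    [[-0.3, -0.45, 5, 0, 1], [-0.3, -0.45, 9, 0, 1], [-0.3, -0.45, 12, 0, 0.7], [-0.3, -0.45, 14.3, 0, 0.6], [-0.3, -0.45, 14.3, 0, 0.5], [-0.3, -0.45, 14.3, 0, 0], [-0.3, -0.45, 14.3, 0, 0], [-0.3, -0.45, 14.3, 0, 0], [-0.3, -0.45, 14.3, 0, 0], [-0.3, -0.45, 14.3, 0, 0]],
  ],
  newtons=30,
)

```text
time_s: 3.4
ee_pos: [583.2, -70.1, 58.3]
ee_rot: [179.8, 0.0, -170.9]
force: [-0.2, 6.7, 2.6]
gripper_width: 17.5
gripper_force: 30.0
```

Call:
step_arm(
  plan=[
    [[1, 0, 0, 0, 0], [2.5, 0, 0, 0, 0], [4, 0, 0, 0, 0], [5.5, 0, 0, 0, 0], [7, 0, 0, 0, 0], [8.5, 0, 0, 0, 0], [9.5, 0, 0, 0, 0], [10.2, 0, 0, 0, 0], [10.8, 0, 0, 0, 0], [11, 0, 0, 0, 0], [11, 0, 0, 0, 0]],
  ],
)

```text
time_s: 4.78
ee_pos: [474.9, -88.7, 58.2]
ee_rot: [179.9, 0.0, -170.9]
force: [0.7, 4.3, 2.3]
gripper_width: 17.5
gripper_force: 30.0
```

Call:
step_arm(
  plan=[
    [[0.3, 0, 0, 0, 0], [0.6, 0, 0, 0, 0], [0.9, 0, 0, 0, 0], [1.2, 0, 0, 0, 0], [1.2, 0, 0, 0, 0]],
  ],
)

```text
time_s: 5.4
ee_pos: [470.2, -89.6, 58.4]
ee_rot: [-180.0, 0.9, -171.0]
force: [19.1, 14.5, -12.6]
gripper_width: 17.0
gripper_force: 30.0
```

Call:
step_arm(
  plan=[
    [[-0.7, 0, 0, 0, 0], [-0.7, 0, 0, 0, 1], [-0.7, 0, 0, 0, 1], [-0.7, 0, 0, 0, 1], [-0.7, 0, 0, 0, 1], [-0.7, 0, -4, 0, 1], [-0.7, 0, -9, 0, 1], [-0.7, 0, -14, 0, 1], [-0.7, 0, -14, 0, 1], [-0.7, 0, -14, 0, 1]],
  ],
)

```text
time_s: 6.65
ee_pos: [469.1, -89.9, 197.3]
ee_rot: [180.0, -0.1, -170.8]
force: [-0.1, 0.4, 0.0]
gripper_width: 91.0
gripper_force: 0.0
```

```bash
python3 - <<'E'
from h import *
s=state();im=grab_frame("wrist");cv2.imwrite("pics/w2.png",im);t=grab_frame("top");cv2.imwrite("pics/top2.png",t)
print(s["ee_pos"],s["ee_rot"])
for c in blobs(im,RED,(0,0,560,420),10):print("red",c.min(0),c.max(0),c.mean(0),plane("wrist",c.mean(0),65,s))
cs=blobs(im,YEL,(0,0,200,420),40)
for c in cs[:2]:
  e=cv2.fitEllipse(cv2.convexHull(c.astype(np.float32)));print(e,plane("wrist",e[0],53,s))
cv2.imwrite("pics/m2.png",np.hstack([cv2.resize(t[130:280,250:400],(420,420),interpolation=cv2.INTER_CUBIC),cv2.resize(im,(380,420))]))
E
```

```text
[469.14179895 -89.88936739 197.34606411] [ 1.79976946e+02 -5.98714125e-02 -1.70823199e+02]
red [273 191] [293 222] [283.15189873 206.30379747] [468.45075283 -90.18141432  65.        ]
((91.36494445800781, 214.50790405273438), (119.47279357910156, 134.76197814941406), 111.960693359375) [ 505.67109416 -255.02577709   53.        ]
```

View pics/m2.png

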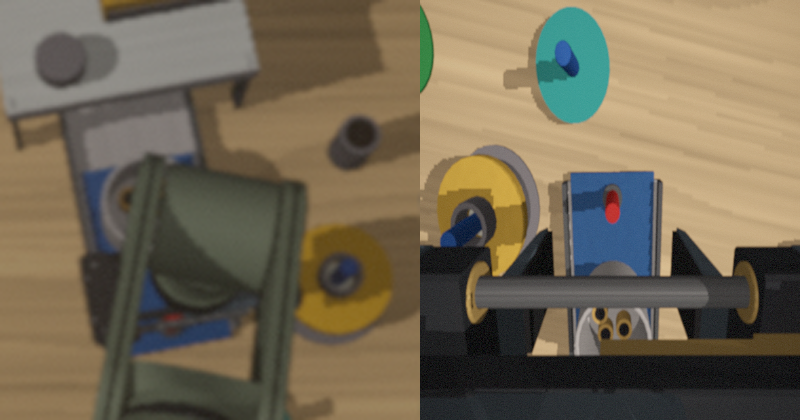

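Call:
step_arm(
  plan=[
    [[0, 0, -4.5, 0, 1], [-0.5, -5.5, -4.5, 0, 1], [-1, -11, -4.5, 0, 1], [-1.1, -17.1, -4.5, 0, 1], [-1.1, -17.1, -4.5, 0, 1], [-1.1, -17.1, -4.5, 0, 1], [-1.1, -17.1, -4.5, 0, 1]],
  ],
)

```text
time_s: 7.62
ee_pos: [507.6, -255.7, 242.4]
ee_rot: [179.9, -0.1, -170.7]
force: [-0.6, 0.2, -0.5]
gripper_width: 91.0
gripper_force: 0.0
```

```bash
python3 - <<'E'
from h import *
s=state();im=grab_frame("wrist");cv2.imwrite("pics/w3.png",im)
print(s["ee_pos"],s["ee_rot"])
for c in blobs(im,BLUE,(200,100,360,300),10):print("blue",c.min(0),c.max(0),c.mean(0),plane("wrist",c.mean(0),95,s))
cs=blobs(im,YEL,(100,50,460,330),40)
for c in cs[:2]:
  e=cv2.fitEllipse(cv2.convexHull(c.astype(np.float32)));print(e,plane("wrist",e[0],53,s))
E
```

```text
[ 507.61913234 -255.65119437  242.40232934] [ 1.79928332e+02 -6.00761779e-02 -1.70745004e+02]
blue [271 189] [292 220] [281.03947368 204.85526316] [ 509.5143756  -257.25237946   95.        ]
((280.712646484375, 193.06349182128906), (107.99736022949219, 109.9991455078125), 94.43407440185547) [ 507.51667922 -258.03263771   53.        ]
```

View pics/w3.png

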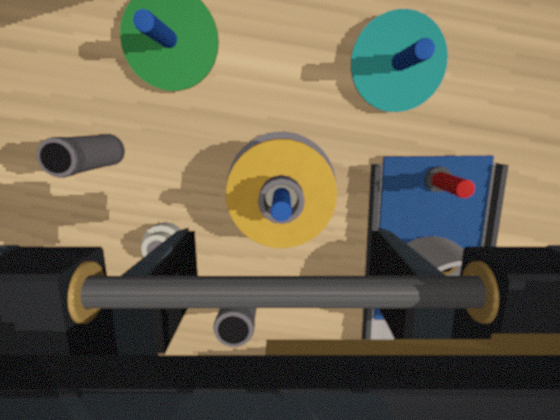

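The view shows the knob top at (281,212), centred in the yellow disc at (281,193).

Call:
step_arm(
  plan=[
    [[0, -0.17, 5, 0, 1], [-0.06, -0.17, 9, 0, 0.7], [-0.06, -0.17, 12, 0, 0.5], [-0.06, -0.17, 13.5, 0, 0.5], [-0.06, -0.17, 13.5, 0, 0.5], [-0.06, -0.17, 13.5, 0, 0.3], [-0.06, -0.17, 13.5, 0, 0], [-0.06, -0.17, 13.5, 0, 0], [-0.06, -0.17, 13.5, 0, 0], [-0.06, -0.17, 13.5, 0, 0]],
  ],
  newtons=30,
)

```text
time_s: 8.93
ee_pos: [508.9, -258.2, 108.5]
ee_rot: [180.0, 0.0, -170.8]
force: [-1.0, 2.4, 6.0]
gripper_width: 17.3
gripper_force: 30.0
```

Call:
step_arm(
  plan=[
    [[0, 0, -0.3, 0, 0], [0, 0, -0.8, 0, 0], [0, 0, -1.5, 0, 0], [0, 0, -2.5, 0, 0], [0, 0, -4, 0, 0], [0, 0, -5.5, 0, 0], [0, 0, -7, 0, 0], [0, 0, -8.5, 0, 0], [0, 0, -9.5, 0, 0], [0, 0, -9.9, 0, 0], [0, 0, -10, 0, 0], [0, 0, -10, 0, 0]],
  ],
)

```text
time_s: 10.42
ee_pos: [508.6, -258.5, 207.4]
ee_rot: [180.0, -0.0, -170.8]
force: [-0.1, 0.3, -3.7]
gripper_width: 17.6
gripper_force: 30.0
```

```bash
python3 - <<'E'
from h import *
s=state();t=grab_frame("top");d=grab_frame("side");w=grab_frame("wrist")
print(s["ee_pos"],s["force"])
cv2.imwrite("pics/w4.png",w);cv2.imwrite("pics/top4.png",t);cv2.imwrite("pics/side4.png",d)
a=cv2.resize(d[180:330,240:400],(448,420),interpolation=cv2.INTER_CUBIC);b=cv2.resize(t[150:250,260:340],(336,420),interpolation=cv2.INTER_CUBIC)
cv2.imwrite("pics/m4.png",np.hstack([a,b]))
E
```

```text
[ 508.60199691 -258.4570483   207.3964762 ] [-0.12377046  0.30152346 -3.73466713]
```

View pics/m4.png

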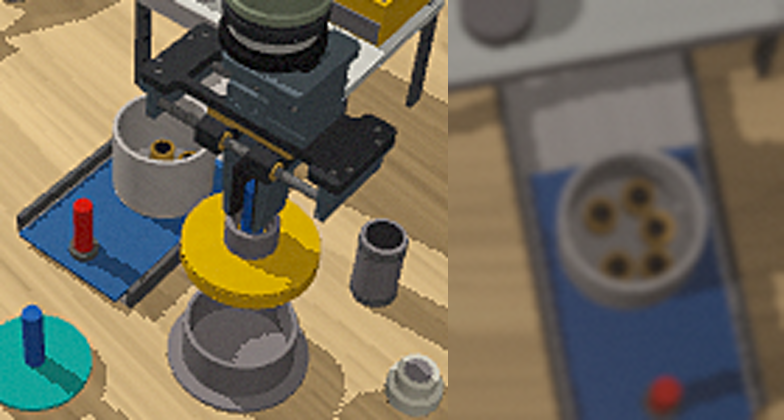

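Both lids are lifted together and the ring is empty. In the top crop the canister rim is centred at about (632,224), which is full-image (303.8,203.3). In the side view it is centred at about (162,130), which is (297.9,226.4).

```bash
python3 - <<'E'
from h import *
t=cv2.imread("pics/top4.png")
print(plane("top",(303.8,203.3),88),plane("side",(297.9,226.4),88),"from peg",469.6+113.5,-89.8+18.4)
a=blobs(t,RED,(285,220,345,275),6)
for c in a: print("peg",c.mean(0),c.min(0),c.max(0),plane("top",c.mean(0),70))
# rim via carrier: steel = low saturation inside box
h=cv2.cvtColor(t,cv2.COLOR_BGR2HSV);m=((h[...,1]<70)).astype(np.uint8)*255
k=np.zeros_like(m);k[182:224,283:324]=255;cs=max(cv2.findContours(m&k,0,1)[0],key=cv2.contourArea)
print(cv2.boundingRect(cs),cv2.minEnclosingCircle(cs))
E
```

```text
[577.81125111 -71.93584223  88.        ] [575.9665818  -73.91175648  88.        ] from peg 583.1 -71.4
peg [311.1  243.55] [308 240] [314 247] [467.5162834  -89.61381534  70.        ]
(283, 182, 41, 42) ((302.096435546875, 198.2385711669922), 25.06732749938965)
```

```bash
python3 - <<'E'
from h import *
t=cv2.imread("pics/top4.png");d=cv2.imread("pics/side4.png")
for x in(302,304,306):print("col",x,[(y,*map(int,t[y,x])) for y in list(range(180,194))]);
print("col304 near",[(y,*map(int,t[y,304])) for y in range(212,226)])
print("row203",[(x,*map(int,t[203,x])) for x in list(range(280,292))+list(range(316,330))])
def px(n,X):
    c=camera_params(n);q=np.array(c["camera_matrix"])@(np.array(c["R"])@X+np.array(c["t"]));return (q[:2]/q[2]).round(1)
for n in("top","side"):
  for dx,dy in((49,0),(-49,0),(0,49),(0,-49),(0,0)):
    print(n,dx,dy,px(n,np.array([580+dx,-72+dy,88.])))
cv2.imwrite("pics/c5.png",np.hstack([cv2.resize(t[170:250,270:340],None,fx=5,fy=5,interpolation=0),cv2.resize(d[200:265,270:330],(369,400),interpolation=0)]))
E
```

```text
col 302 [(180, 125, 129, 135), (181, 126, 129, 136), (182, 125, 128, 135), (183, 123, 127, 134), (184, 123, 128, 134), (185, 118, 122, 129), (186, 102, 105, 112), (187, 78, 82, 87), (188, 64, 67, 71), (189, 56, 60, 65), (190, 58, 63, 66), (191, 59, 64, 69), (192, 69, 76, 83), (193, 68, 81, 93)]
col 304 [(180, 123, 127, 135), (181, 124, 128, 135), (182, 123, 126, 133), (183, 122, 126, 132), (184, 121, 124, 131), (185, 115, 119, 125), (186, 100, 104, 110), (187, 80, 82, 88), (188, 66, 70, 76), (189, 63, 68, 72), (190, 58, 61, 67), (191, 56, 62, 68), (192, 56, 69, 80), (193, 48, 71, 87)]
col 306 [(180, 122, 127, 134), (181, 124, 129, 135), (182, 124, 127, 135), (183, 123, 126, 134), (184, 121, 125, 132), (185, 118, 123, 129), (186, 109, 113, 119), (187, 89, 93, 99), (188, 78, 81, 86), (189, 71, 74, 79), (190, 64, 66, 71), (191, 56, 61, 68), (192, 54, 66, 78), (193, 47, 68, 86)]
col304 near [(212, 59, 77, 94), (213, 55, 76, 93), (214, 55, 76, 90), (215, 62, 77, 90), (216, 79, 87, 97), (217, 98, 104, 111), (218, 105, 110, 116), (219, 86, 89, 95), (220, 69, 73, 79), (221, 65, 68, 74), (222, 67, 67, 71), (223, 79, 68, 62), (224, 92, 67, 56), (225, 97, 65, 50)]
row203 [(280, 74, 74, 78), (281, 74, 65, 65), (282, 86, 63, 55), (283, 96, 66, 52), (284, 100, 70, 57), (285, 102, 82, 75), (286, 108, 100, 104), (287, 108, 109, 115), (288, 97, 102, 109), (289, 89, 93, 99), (290, 86, 90, 96), (291, 80, 85, 91), (316, 84, 88, 94), (317, 84, 87, 94), (318, 92, 95, 100), (319, 102, 105, 111), (320, 105, 108, 113), (321, 93, 91, 95), (322, 82, 78, 79), (323, 74, 73, 74), (324, 63, 64, 68), (325, 51, 53, 59), (326, 48, 59, 68), (327, 55, 72, 86), (328, 59, 81, 98), (329, 60, 82, 100)]
top 49 0 [303.3 185.4]
top -49 0 [304.3 219.9]
top 0 49 [286.1 202.9]
top 0 -49 [321.4 202.2]
top 0 0 [303.8 202.5]
side 49 0 [312.5 217.1]
side -49 0 [284.1 233.8]
side 0 49 [286.6 215.3]
side 0 -49 [311.1 235.8]
side 0 0 [298.6 225.3]
```

View pics/c5.png

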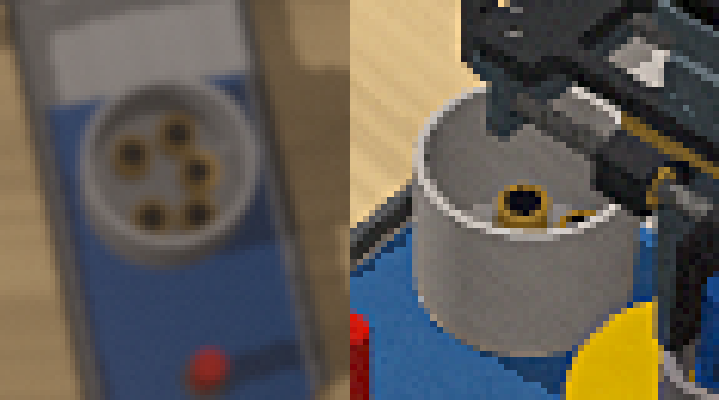

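Call:
step_arm(
  plan=[
    [[-0.3, 0.4, 0, 0, 0], [-1, 1.6, 0, 0, 0], [-2, 3.4, 0, 0, 0], [-3.2, 5.4, 0, 0, 0], [-4.4, 7.4, 0, 0, 0], [-5.6, 9.4, 0, 0, 0], [-6.8, 11.4, 0, 0, 0], [-8, 13.4, 0, 0, 0], [-9.1, 15.2, 0, 0, 0], [-9.9, 16.5, 0, 0, 0], [-10.2, 17.1, 0, 0, 0], [-10.3, 17.3, 0, 0, 0], [-10.3, 17.3, 0, 0, 0], [-10.3, 17.3, 0, 0, 0], [-10.3, 17.3, 0, 0, 0]],
  ],
)

```text
time_s: 12.45
ee_pos: [582.8, -71.8, 208.0]
ee_rot: [-180.0, 0.0, -170.9]
force: [0.5, 0.2, -3.7]
gripper_width: 16.9
gripper_force: 30.0
```

```bash
python3 - <<'E'
from h import *
s=state();w=grab_frame("wrist");d=grab_frame("side");print(s["ee_pos"],s["force"],s["torque"],s["qpos"])
c=blobs(d,YEL,(240,150,370,260),20)[0];print(c.min(0),c.max(0))
cv2.imwrite("pics/m6.png",np.hstack([cv2.resize(w,(400,300)),cv2.resize(d[150:270,230:370],(350,300),interpolation=2)]))
E
```

```text
[582.8201077  -71.82866238 207.97224484] [ 0.48732174  0.24534722 -3.7438038 ] [-0.00598612  0.03717247  0.05078587] [-8.14789372e+00  2.04640094e+01  9.05590110e+01 -2.40115701e-04
  6.89751698e+01 -1.07287274e+02]
[278 195] [321 227]
```

View pics/m6.png

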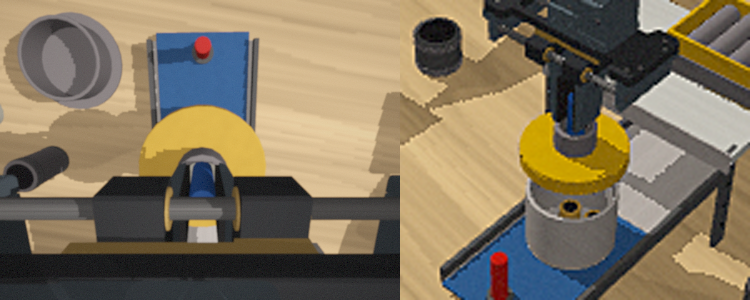

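Call:
step_arm(
  plan=[
    [[0, 0, 0.5, 0, 0], [0, 0, 1.2, 0, 0], [0, 0, 2, 0, 0], [0, 0, 2.8, 0, 0], [0, 0, 3.5, 0, 0], [0, 0, 4, 0, 0], [0, 0, 4.3, 0, 0], [0, 0, 4.6, 0, 0], [0, 0, 4.8, 0, 0], [0, 0, 5, 0, 0], [0, 0, 5, 0, 0]],
  ],
)

```text
time_s: 13.92
ee_pos: [582.9, -71.4, 157.8]
ee_rot: [180.0, -0.0, -170.8]
force: [-0.1, -0.6, -3.8]
gripper_width: 17.4
gripper_force: 30.0
```

No contact yet. I'll lower the last few mm slowly.

Call:
step_arm(
  plan=[
    [[0, 0, 0.1, 0, 0], [0, 0, 0.2, 0, 0], [0, 0, 0.3, 0, 0], [0, 0, 0.4, 0, 0], [0, 0, 0.5, 0, 0], [0, 0, 0.5, 0, 0]],
  ],
)

```text
time_s: 14.68
ee_pos: [582.9, -71.4, 152.8]
ee_rot: [180.0, -0.0, -170.8]
force: [-0.8, 0.2, -3.1]
gripper_width: 17.1
gripper_force: 30.0
```

Call:
step_arm(
  plan=[
    [[0, 0, 0.05, 0, 0], [0, 0, 0.1, 0, 0], [0, 0, 0.15, 0, 0], [0, 0, 0.2, 0, 0], [0, 0, 0.2, 0, 0]],
  ],
)

```text
time_s: 15.3
ee_pos: [582.9, -71.5, 151.5]
ee_rot: [-180.0, 0.0, -170.8]
force: [-2.1, -0.0, 1.4]
gripper_width: 17.2
gripper_force: 30.0
```

Contact came at the predicted height of 151.5. Release and rise.

Call:
step_arm(
  plan=[
    [[0, 0, -0.05, 0, 0], [0, 0, -0.05, 0, 0.6], [0, 0, -0.05, 0, 0.6], [0, 0, -0.05, 0, 0.6], [0, 0, -0.05, 0, 0.6], [0, 0, -3, 0, 0.8], [0, 0, -6, 0, 1], [0, 0, -9, 0, 1], [0, 0, -9, 0, 1], [0, 0, -9, 0, 1]],
  ],
)

```text
time_s: 16.55
ee_pos: [582.4, -71.3, 239.9]
ee_rot: [180.0, -0.1, -170.8]
force: [-0.1, 0.4, -0.8]
gripper_width: 91.7
gripper_force: 0.0
```

```bash
python3 - <<'E'
from h import *
s=state();w=grab_frame("wrist");d=grab_frame("side");print(s["ee_pos"],s["force"])
c=blobs(w,YEL,(130,60,430,330),40)[0];e=cv2.fitEllipse(cv2.convexHull(c.astype(np.float32)));print(e,plane("wrist",e[0],96,s))
for c in blobs(w,BLUE,(200,150,360,330),8):print("knob",c.min(0),c.max(0),c.mean(0),plane("wrist",c.mean(0),138,s),plane("wrist",(c[:,0].mean(),c[:,1].max()-12),158,s))
a=cv2.resize(w,(400,300));cv2.imwrite("pics/m7.png",np.hstack([a,cv2.resize(d[150:270,230:370],(350,300),interpolation=2)]))
E
```

```text
[582.37547632 -71.29127577 239.88257567] [-0.1300807   0.44052981 -0.82036346]
((282.4356384277344, 202.6551513671875), (121.88553619384766, 127.19270324707031), 89.98656463623047) [581.24376904 -72.23949326  96.        ]
knob [271 198] [295 237] [282.6875     218.26041667] [583.56955515 -71.68160046 138.        ] [582.88566292 -71.8129334  158.        ]
knob [320 150] [338 167] [331.57407407 155.57407407] [531.55624665 -44.38258864 138.        ] [529.80841374 -47.5415299  158.        ]
knob [230 150] [246 164] [235.45833333 154.58333333] [ 541.98183825 -112.93816618  138.        ] [ 538.09343246 -110.79025489  158.        ]
```

View pics/m7.png

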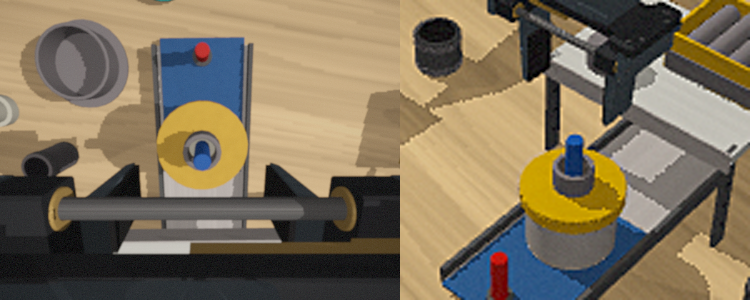

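The lids sit level and nested on the canister, with the collar at (202,150) in the crop. Next I grip the collar.

Call:
step_arm(
  plan=[
    [[0, -0.05, 3, 0, 1], [0, -0.05, 6, 0, 1], [0, -0.05, 8.5, 0, 1], [0, -0.05, 10.5, 0, 0.8], [0, -0.05, 11.5, 0, 0.7], [0, -0.05, 11.8, 0, 0.65], [0, -0.05, 11.8, 0, 0.6], [0, -0.05, 11.8, 0, 0.55], [0, -0.05, 11.8, 0, 0.5], [0, -0.05, 11.8, 0, 0.4], [0, -0.05, 11.8, 0, 0.4], [0, -0.05, 11.8, 0, 0.4]],
  ],
  newtons=20,
)

```text
time_s: 18.15
ee_pos: [583.2, -71.7, 123.5]
ee_rot: [180.0, 0.0, -170.8]
force: [-0.2, 1.5, 5.0]
gripper_width: 44.2
gripper_force: 20.0
```

Call:
step_arm(
  plan=[
    [[0, 0, -0.1, 0, 0.4], [0, 0, -0.3, 0, 0.4], [0, 0, -0.6, 0, 0.4], [0, 0, -1, 0, 0.4], [0, 0, -1.5, 0, 0.4], [0, 0, -2.2, 0, 0.4], [0, 0, -3, 0, 0.4], [0, 0, -4, 0, 0.4], [0, 0, -5, 0, 0.4], [0, 0, -6, 0, 0.4], [0, 0, -7, 0, 0.4], [0, 0, -8, 0, 0.4], [0, 0, -9, 0, 0.4], [0, 0, -10, 0, 0.4], [0, 0, -11, 0, 0.4], [0, 0, -12, 0, 0.4], [0, 0, -12.7, 0, 0.4], [0, 0, -13, 0, 0.4], [0, 0, -13, 0, 0.4], [0, 0, -13, 0, 0.4]],
  ],
)

```text
time_s: 20.65
ee_pos: [582.8, -71.8, 252.5]
ee_rot: [180.0, -0.0, -170.8]
force: [0.2, -0.5, -2.9]
gripper_width: 43.7
gripper_force: 20.0
```

```bash
python3 - <<'E'
from h import *
s=state();d=grab_frame("side");print(s["ee_pos"],s["ee_rot"],s["force"],s["gripper_force"],s["gripper_width"],s["time_s"])
cv2.imwrite("pics/m8.png",cv2.resize(d[120:270,210:390],None,fx=4,fy=4,interpolation=2))
E
```

```text
[582.80436211 -71.83698006 252.53351549] [ 1.79980725e+02 -4.32601097e-02 -1.70820179e+02] [ 0.20396874 -0.48645254 -2.86420587] 19.99928031116724 43.70034786742672 20.65
```

View pics/m8.png

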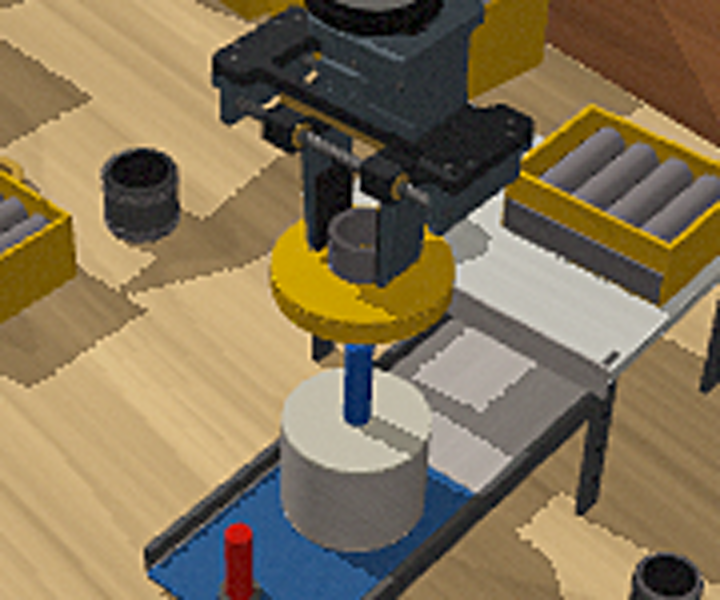

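The outer lid is held level above, and the white inner lid sits flat on the canister. Handing in.

```bash
python3 -c "
from workcell import *
print(job_done())"
```

```text
the job is handed in; nothing more can be done
None
```

I handed the job in at 20.7 s: the carrier is out at its stop, the white inner lid sits level on the canister, and the arm holds the yellow outer lid level, its lower edge about 5 cm above the knob (judging result not shown).

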